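# Load a tube into a spring clip

### The arm

A 6-joint arm with a two-finger parallel gripper is mounted at the origin on a cart in front of the work surface, level with it; the furniture and walls round the work are solid. World frame = base frame: x ahead of the robot, y to its left, z up, the work surface at z = 0. Lengths are in m, angles in rad, forces in N, time in s.
With the tool pointing down it reaches from about 0.325 to 0.9 m from the base axis. Payload 3.5 kg.
Tool frame: the origin (TCP) lies at the very end of the fingers, on their centre line; the grasp point (between the pads) lies manip.grip_point_offset behind it (manip.grip_point_offset is the distance from the TCP to the grasp point, in m); z points along the fingers, y is the direction in which the jaws open and shut (so a half turn about z gives the same grasp; the last joint's range is limited). The gripper opens to 85 mm and grips with 20 to 120 N. Pads are 22 mm wide; open, the fingers measure 114 mm over their backs; the gripper's body (76 mm by 85 mm) begins 54 mm behind the grasp point. The pads swing forward as they close: fully open they stand 13 mm farther back than shut.
Start: joints at [-1.214, 0.276, -0.026, 1.268, 0, 1.467], TCP at [0.277, -0.56, 0.231] pointing down, gripper open.
Joint ranges: [-3.12, 3.12], [-0.85, 1.88], [-1.08, 1.24], [-1.95, 2.15], [-1.57, 1.53], [-3.14, 3.14]. Speed limits (rad/s): [2.57, 2.57, 3.14, 3.14, 3.14, 3.14].

### API

Orientations are given as a unit quaternion [x, y, z, w].
In Python, from station import manip gives the robot as it stands.
- The arm moves only by the tool drive_tool, never from a script. Its argument "targets" is a list of rows, each a list of 6 numbers: the shift along the tool's x, y, z in cm, then the turn, a rotation vector about the tool's x, y, z in degrees. In form: [[dx, dy, dz, ax, ay, az], ...]. A call has 1 to 20 rows; each row is the pose to reach, as a shift and turn from the pose measured when the call began, along the tool's axes at that moment; what a row does not reach only later rows make up. A row lasts 1/12 s, in which the tool goes at most 41.7 mm and 7.16 degrees, less where a joint would pass 70% of its speed; a pose out of reach is approached as far as the arm can. A call with a gripper value outside its range is refused whole. "gripper" is the opening in per cent of the stroke, from 0 (shut) to 100 (fully open), set as the call begins (left out, the last holds). The fingers move at their own pace and stop on an object; "squeeze" is the grip in N (left out, the last holds). Time passes only in rows, so rows that repeat a pose let the fingers close. It gives the time, the measured TCP pose, the force and the opening at its end, in the units of the state.
- manip.sense(): the state, without advancing time (a new reading comes with each control period).
- manip.capture(name): name is "scene" or "top"; returns (picture, depth): 420x560x3 uint8, red, green, blue; 420x560 float32, m along the optical axis (not along the pixel's ray), 0 where there is no reading.
- manip.get_calibration(name): a dict with "K" (3x3 intrinsics, pixels), "xyz" and "orientation" of the camera in the world. Camera axes: x right, y up, looking along -z (the intrinsics and any distortion apply to the point x, -y, -z); pixel columns grow to the right and rows downward; lengths in m; the calibration is good to about 2 mm. A picture is of the moment at which its call begins. get_calibration takes no time and is no camera call.
- manip.sign_off(): hands the job in, once; it reports no verdict.
The state is a dict: "clock": time; "joint_positions": joint angles; "joint_vel": joint speeds; "effort": joint torques, N m; "eef_pos": TCP position; "eef_rot": TCP orientation; "wrist_force": force on the tool from outside, world axes, zero at the start; "ft_torque": the same for the moment, N m; "gripper_width": opening from 0.0 (shut) to 1.0 (fully open).
Only numpy, scipy, OpenCV 4.12 (cv2) and the standard library are available. Lean on these libraries where they do the work, as an engineer would, in place of code of your own. Each camera call takes 0.05 s, during which the arm holds its last target.

### The job

Put the long hollow aluminium tube into the spring clip fixture: with the tube held level, push the sprung gate back with it, lower the tube behind the fence into the two saddles, and let go so that the gate closes over it and keeps it there. The tube should end up roughly centred in the clip, and the solid black rod must stay where it lies.

Things in the scene. Friction and masses are not known exactly. Their poses are not given: they have to be found in the camera images.
- tube_mid (a point): Middle of the loose aluminium tube: plain silvery, hollow, 330 mm long, 15 mm thick, 0.06 to 0.11 kg, lying clear on the worktop (not the shorter grey bar sticking out of the pile at the back), roughly crosswise to the robot. The point is on its centre line, half way along (7.5 mm above the worktop at the start); its x axis runs along the tube, z is up.
- dark_rod: Bystander: solid black steel rod, 340 mm long, 15 mm thick, lying roughly parallel to the tube, their middles 120 mm or more apart front to back; which is nearer the robot varies. Origin at the centre of its underside, x along the rod.
- clip_seat (a point): Tube centre when seated in the bolted-down clip, 47.5 mm above the worktop. Axes: y along the seated tube, +x to the gate, away from the robot. In its frame, mm: 2 saddles (y = +-80, 20 wide), floor z = -7.5, x = -19 to 45; on each a fixed fence x = -19.5 to -7.5, top z = 10.5. Rear blocks x = 61 to 102, y = +-(68 to 92), top z = 16.5. Free for the gripper: y = -63 to 63, above z = -28.
- clip_gate (a joint): Gate opening, m, 0 to 0.030 along +x; spring 2.4 N shut, 6 N open. Two linked steel jaws, 16 mm wide, one per saddle. In clip_seat mm, shut: upright beak face x = -4.5, z = 14.5 to 42.5; under it a recess face x = 4.5. Push the beaks with the tube; 12 mm open lets it down past the fence. Once its top is under the beaks they spring over it; reads 0.003 with the tube seated.

How it is judged:
By the outcome, as a careful person would: the job done as asked, in the order asked, and still so for the second after the job is handed in, with the robot touching nothing.
It also fails if it takes over 42 s, if anything falls off the work surface, if the arm or the gripper's body presses on something with over 40 N, if the wrist force passes 120 N, or if a joint passes its speed limit or range.

## Working session

There is one attempt and no reset: what is moved stays moved. The work goes in short steps, Python scripts to look and compute and a tool call to move; the robot and the scene stay as the last step left them, time stands still between calls to the robot, and variables do not carry over. Pictures are saved under pics/ and viewed, and the job is handed in when it is done.

Besides the shell and the picture viewer there is one more tool, called by a JSON object that holds its "method" and its "body", one argument or row to a line. drive_tool: Moves the arm, as the interface text tells. Its arguments: {"type":"object","properties":{"targets":{"type":"array"},"gripper":{"type":"number"},"squeeze":{"type":"number"}},"required":["targets"]}

```bash
ls; mkdir -p pics; cat > h.py <<'E'
import numpy as np,cv2
from scipy.spatial.transform import Rotation as R
from station import manip
def cap(n,f=None):
    p,d=manip.capture(n); np.savez('last_%s.npz'%n,p=p,d=d)
    if f: cv2.imwrite('pics/'+f,p[:,:,::-1])
    return p,d
def load(n):
    z=np.load('last_%s.npz'%n); return z['p'],z['d']
def cloud(n,d):
    c=manip.get_calibration(n);K=np.array(c['K']);h,w=d.shape
    u,v=np.meshgrid(np.arange(w),np.arange(h))
    P=np.stack([(u-K[0,2])/K[0,0]*d,-(v-K[1,2])/K[1,1]*d,-d],-1)
    return P@R.from_quat(c['orientation']).as_matrix().T+np.array(c['xyz'])
def proj(n,X):
    c=manip.get_calibration(n);K=np.array(c['K'])
    q=(np.atleast_2d(X)-np.array(c['xyz']))@R.from_quat(c['orientation']).as_matrix()
    return np.stack([K[0,0]*q[:,0]/-q[:,2]+K[0,2],K[1,1]*-q[:,1]/-q[:,2]+K[1,2]],-1)
E
python3 - <<'E'
from h import *
cap('scene','s0.png');cap('top','t0.png')
for n in('scene','top'):print(manip.get_calibration(n))
print(manip.grip_point_offset,manip.sense())
E
```

```text
pics
{'K': array([[469.71755928,   0.        , 279.25138273],
       [  0.        , 469.71755928, 215.63361801],
       [  0.        ,   0.        ,   1.        ]]), 'xyz': array([0.02803446, 0.80370006, 0.57383341]), 'orientation': array([-0.12445629,  0.48622437,  0.83332225, -0.23166899])}
{'K': array([[419.24031621,   0.        , 286.53046248],
       [  0.        , 419.24031621, 209.55998844],
       [  0.        ,   0.        ,   1.        ]]), 'xyz': array([0.40291243, 0.02267907, 1.01116575]), 'orientation': array([ 0.02787655, -0.0522443 , -0.69480836,  0.71675294])}
0.0187 {'clock': 0.1, 'joint_positions': array([-1.21438305e+00,  2.77080325e-01, -2.77750234e-02,  1.26803221e+00,
        1.87484494e-05,  1.46741598e+00]), 'joint_vel': array([-0.00066538, -0.00129126,  0.00446272,  0.00253794, -0.00019161,
        0.00077755]), 'effort': array([ 4.92347426e-04, -4.46706569e+01,  2.96129751e+01,  8.46863230e-03,
       -9.54409688e-05,  8.41863283e-06]), 'eef_pos': array([ 0.27710178, -0.55939575,  0.23024228]), 'eef_rot': array([ 9.73689385e-01,  2.27876915e-01, -1.22635511e-04, -1.03844006e-03]), 'wrist_force': array([-0.15717219,  0.16594075,  0.26836285]), 'ft_torque': array([-0.02954931, -0.00410609, -0.02234096]), 'gripper_width': 0.9989680878549789}
```

View pics/s0.png

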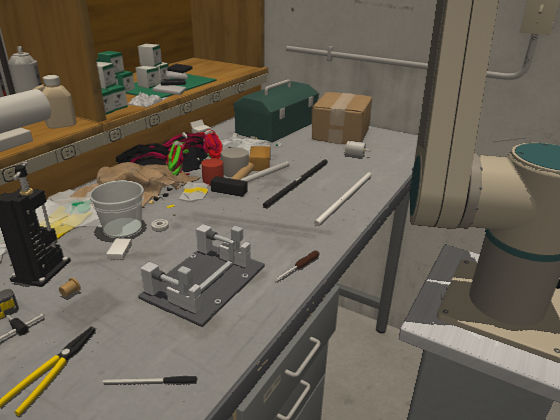

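View pics/t0.png

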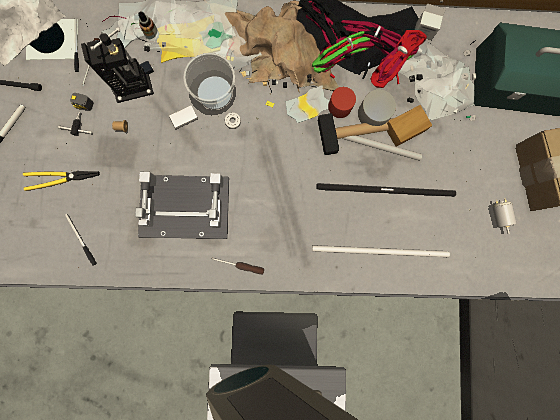

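The tube lies at top pixels (313,248)–(450,254). The black rod is at (317,186)–(456,193), and the clip is around (183,206) with its jaws at (143,210) and (215,212). I'll enlarge these areas.

```bash
python3 - <<'E'
from h import *
p,d=load('top')
def crop(p,x0,y0,x1,y1,s,f):
    cv2.imwrite('pics/'+f,cv2.resize(p[y0:y1,x0:x1,::-1],None,fx=s,fy=s,interpolation=cv2.INTER_CUBIC))
crop(p,125,160,245,250,6,'c1.png')
crop(p,300,170,470,270,4,'c2.png')
s,ds=load('scene'); crop(s,130,215,280,325,5,'c3.png')
P=cloud('top',d)
for name,(x0,x1,y0,y1) in dict(tube=(305,460,240,262),rod=(308,465,178,202)).items():
    Q=P[y0:y1,x0:x1].reshape(-1,3);Q=Q[(Q[:,2]>0.008)&(Q[:,2]<.03)]
    m=Q.mean(0);u,sv,vt=np.linalg.svd(Q[:,:2]-m[:2],full_matrices=False)
    t=(Q[:,:2]-m[:2])@vt[0]
    print(name,len(Q),m,vt[0],t.min(),t.max(),np.percentile(Q[:,2],[50,95]), m[:2]+vt[0]*(t.min()+t.max())/2)
# table z
Q=P[215:240,320:440].reshape(-1,3);print('table',Q.mean(0),Q[:,2].std())
# fixture height map
Q=P[165:245,130:235]
z=Q[...,2]
for a,b in((0.003,.03),(.03,.045),(.045,.07),(.07,.1)):
    m=(z>a)&(z<b);print(a,b,m.sum(),Q[m].min(0),Q[m].max(0))
zz=np.clip(z/0.1*255,0,255).astype(np.uint8)
cv2.imwrite('pics/z1.png',cv2.resize(cv2.applyColorMap(zz,cv2.COLORMAP_JET),None,fx=6,fy=6,interpolation=cv2.INTER_NEAREST))
E
```

```text
tube 846 [ 0.42535392 -0.23679588  0.01419393] [-0.01263151 -0.99992022] -0.1637718426274325 0.16653571074395684 [0.01426791 0.01775285] [ 0.42533646 -0.23817771]
rod 830 [ 0.57428155 -0.25024204  0.0141989 ] [-0.017534   -0.99984627] -0.1684467008283301 0.17023483683691926 [0.01445853 0.01788333] [ 0.57426587 -0.25113597]
table [ 0.48309489 -0.23770709  0.00405499] 0.058271563350780986
0.003 0.03 4670 [0.42565252 0.11514389 0.00300078] [0.62165319 0.36884331 0.02999833]
0.03 0.045 243 [0.46717011 0.14508152 0.03001581] [0.58618886 0.32448642 0.0449222 ]
0.045 0.07 718 [0.46705937 0.14510021 0.04509794] [0.59057452 0.32970868 0.06941183]
0.07 0.1 171 [0.48206817 0.14769859 0.0701815 ] [0.50458374 0.32498935 0.09404269]
```

View pics/c1.png

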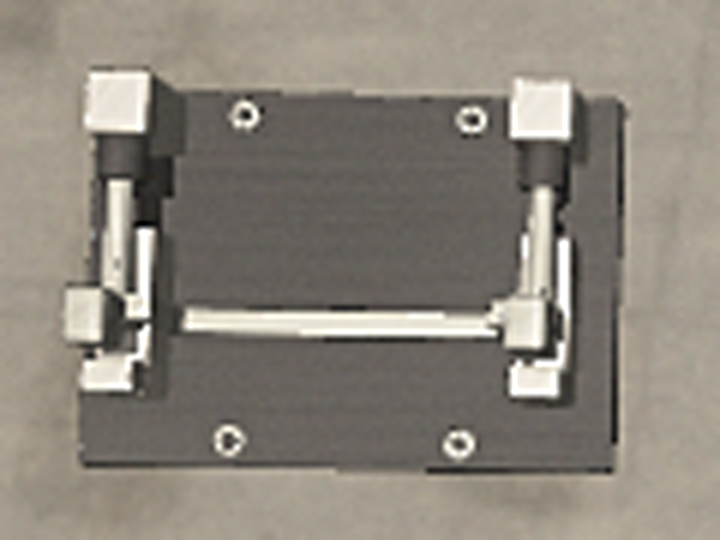

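View pics/c3.png

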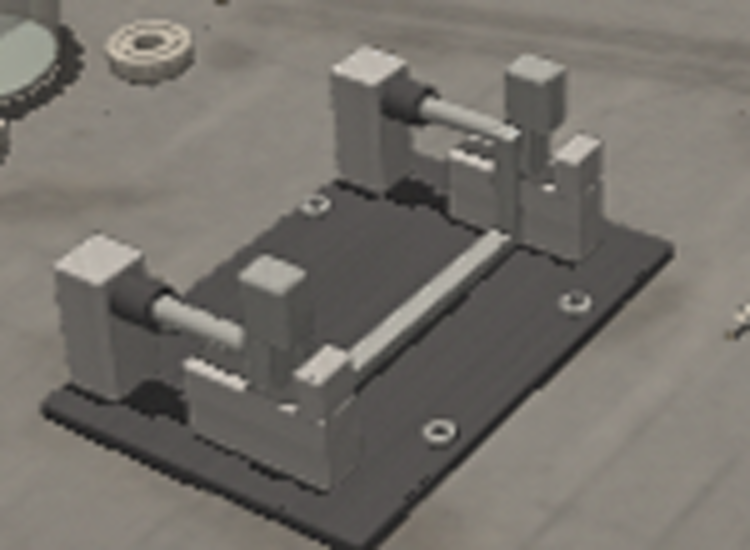

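View pics/z1.png

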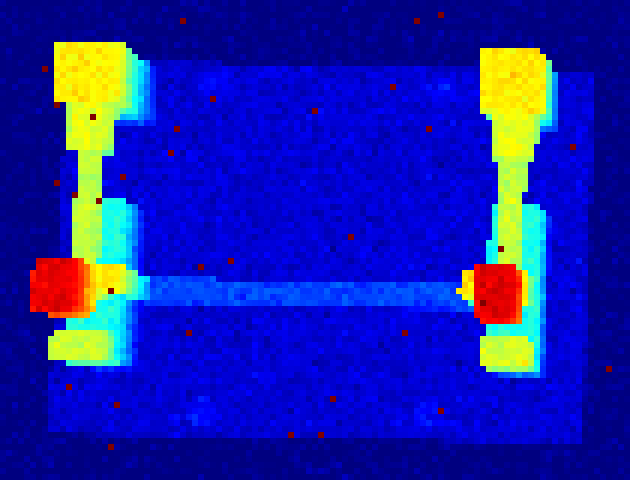

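View pics/c2.png

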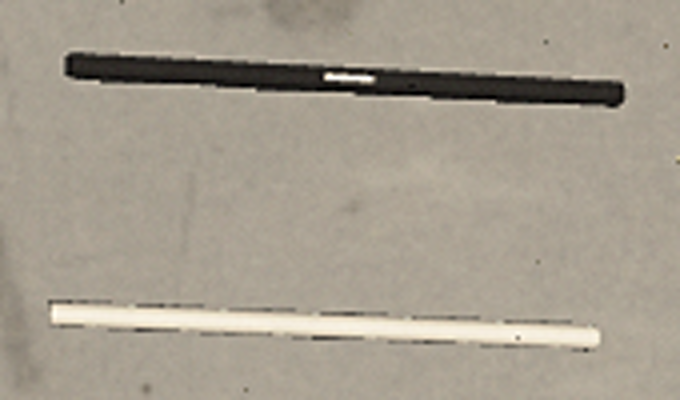

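```bash
python3 - <<'E'
from h import *
p,d=load('top');P=cloud('top',d)
def blob(P,x0,x1,y0,y1,z0,z1,n):
    Q=P[y0:y1,x0:x1].reshape(-1,3);Q=Q[(Q[:,2]>z0)&(Q[:,2]<z1)]
    lo,hi=np.percentile(Q,3,axis=0),np.percentile(Q,97,axis=0)
    print(n,len(Q),'mid',(lo+hi)/2*1e3,'mean',Q.mean(0)*1e3,'size',(hi-lo)*1e3); return Q
# pixel= 130+u/6,165+v/6
blob(P,136,151,218,227,.052,.064,'fenceL')
blob(P,208,222,219,229,.052,.064,'fenceR')
blob(P,133,150,206,220,.083,.097,'beakL')
blob(P,206,220,206,221,.083,.097,'beakR')
blob(P,137,155,170,184,.058,.071,'rearL')
blob(P,208,224,171,186,.058,.071,'rearR')
Q=P[226:240,160:200].reshape(-1,3);print('base',np.median(Q,0))
Q=P[215:240,330:430].reshape(-1,3);print('table',np.median(Q,0))
s,ds=load('scene');S=cloud('scene',ds)
# crop c3 origin 130,215 scale5
blob(S,186,202,283,295,.052,.064,'S fenceL')
blob(S,238,252,241,250,.052,.064,'S fenceR')
blob(S,176,193,265,280,.083,.097,'S beakL')
blob(S,229,245,224,236,.083,.097,'S beakR')
blob(S,140,160,260,276,.058,.071,'S rearL')
blob(S,195,213,222,235,.058,.071,'S rearR')
Q=S.reshape(-1,3);Q=Q[(Q[:,0]>.40)&(Q[:,0]<.45)&(Q[:,1]>-.42)&(Q[:,1]<-.05)&(Q[:,2]>.008)&(Q[:,2]<.03)]
m=Q.mean(0);vt=np.linalg.svd(Q-m,full_matrices=False)[2];t=(Q-m)@vt[0];print('S tube',len(Q),m,vt[0],t.min(),t.max())
Q=S.reshape(-1,3);Q=Q[(Q[:,0]>.45)&(Q[:,0]<.54)&(Q[:,1]>-.35)&(Q[:,1]<-.1)];print('S table',np.median(Q,0))
E
```

```text
fenceL 49 mid [473.05108609 315.64035535  57.31043296] mean [472.96880572 315.12916779  57.49346604] size [ 9.52601687 19.47822116  5.2101246 ]
fenceR 48 mid [474.94030634 155.03968463  57.14581462] mean [475.18649789 155.15150075  57.70185732] size [11.15211807 18.10359351  7.54406141]
beakL 72 mid [492.24177838 315.98119601  88.15033905] mean [492.14962045 315.18562624  89.32576679] size [17.68134723 15.55114657  9.29053023]
beakR 70 mid [494.30566512 155.51203403  89.82349148] mean [494.706964   155.47138723  89.73987299] size [19.66545688 14.49375553  7.13760379]
rearL 128 mid [574.42606961 316.93698828  63.00065811] mean [575.21439124 316.26669882  63.14081201] size [24.77715518 23.78838873  8.760211  ]
rearR 133 mid [576.33302806 156.86418032  63.16754804] mean [576.79517103 156.79173673  63.72288519] size [26.80171442 22.79570215  7.61038006]
base [0.45439685 0.24189279 0.00807851]
table [ 0.48317685 -0.23745836  0.00078704]
S fenceL 87 mid [481.19432199 316.99202143  56.28664528] mean [475.52157902 317.7560196   56.80096585] size [24.73152305 18.9061672   7.88650383]
S fenceR
[... 201 characters left out ...]
92.90710838 318.54079973  88.42222286] size [18.68191793 15.18190972  8.35373112]
S beakR 71 mid [496.14669426 157.98417103  87.18891979] mean [495.32069755 159.3023425   88.11414891] size [18.98157862 13.91064927  7.54796744]
S rearL 176 mid [571.55039289 318.45520076  62.20609565] mean [573.71164209 319.7497761   62.64846979] size [34.44030842 22.83717648  7.68808501]
S rearR 116 mid [575.58063394 158.26281081  61.96912387] mean [576.50203785 159.89887714  62.61732099] size [31.73702424 23.29866908  7.39689186]
S tube 362 [ 0.42490939 -0.21954871  0.01296194] [-0.01666277 -0.99986034  0.00128656] -0.1472603570641715 0.18603934202433622
S table [ 4.9130746e-01 -2.1720838e-01 -2.0779444e-05]
```

```bash
cat >> h.py <<'E'
def rowto(pos,yawy,flip=1):
    """row to reach TCP pos (world m) with tool y at yawy rad, tool down"""
    s=manip.sense();R0=R.from_quat(s['eef_rot']);p0=np.array(s['eef_pos'])
    y=np.array([np.cos(yawy),np.sin(yawy),0]);z=np.array([0,0,-1.]);x=np.cross(y,z)
    Rt=R.from_matrix(np.stack([x,y,z],1))
    return np.round(np.r_[R0.inv().apply(np.array(pos)-p0)*100,(R0.inv()*Rt).as_rotvec(degrees=True)],2)
def st():
    s=manip.sense();M=R.from_quat(s['eef_rot']).as_matrix()
    print('t %.2f'%s['clock'],'pos',np.round(s['eef_pos'],4),'yawy %.4f'%np.arctan2(M[1,1],M[0,1]),'z',np.round(M[:,2],4),'F',np.round(s['wrist_force'],2),'T',np.round(s['ft_torque'],2),'w %.3f'%s['gripper_width'])
E
python3 - <<'E'
from h import *
st();print(rowto([.4253,-.2385,.10],-.0146))
E
```

```text
t 0.10 pos [ 0.2771 -0.5594  0.2302] yawy -1.1110 z [-7.e-04  2.e-03 -1.e+00] F [-0.16  0.17  0.27] T [-0.03 -0.   -0.02] w 0.999
[ 27.52 -22.15  13.08  -0.1   -0.08 -62.82]
```

{"method": "drive_tool", "body": {
  "targets": [
    [27.5,-22.15,13,-0.1,-0.1,-62.8],
    [27.5,-22.15,13,-0.1,-0.1,-62.8],
    [27.5,-22.15,13,-0.1,-0.1,-62.8],
    [27.5,-22.15,13,-0.1,-0.1,-62.8],
    [27.5,-22.15,13,-0.1,-0.1,-62.8],
    [27.5,-22.15,13,-0.1,-0.1,-62.8],
    [27.5,-22.15,13,-0.1,-0.1,-62.8],
    [27.5,-22.15,13,-0.1,-0.1,-62.8],
    [27.5,-22.15,13,-0.1,-0.1,-62.8],
    [27.5,-22.15,13,-0.1,-0.1,-62.8],
    [27.5,-22.15,13,-0.1,-0.1,-62.8],
    [27.5,-22.15,13,-0.1,-0.1,-62.8],
    [27.5,-22.15,13,-0.1,-0.1,-62.8],
    [27.5,-22.15,13,-0.1,-0.1,-62.8]
  ],
  "gripper": 100
}}

```text
clock: 1.27
eef_pos: [0.4254, -0.2403, 0.1015]
eef_rot: [0.713, 0.701, -0.0, 0.001]
wrist_force: [-0.3, -1.0, 0.2]
gripper_width: 0.994
```

```bash
python3 - <<'E'
from h import *
st();print(rowto([.4253,-.2385,.003],-.0146))
cap('scene','s1.png')
E
```

```text
t 1.27 pos [ 0.4254 -0.2403  0.1015] yawy -0.0172 z [ 0.001  -0.0016 -1.    ] F [-0.3  -0.95  0.16] T [ 0.01  0.01 -0.02] w 0.994
[ 0.2  -0.02  9.85  0.06  0.09 -0.15]
```

View pics/s1.png

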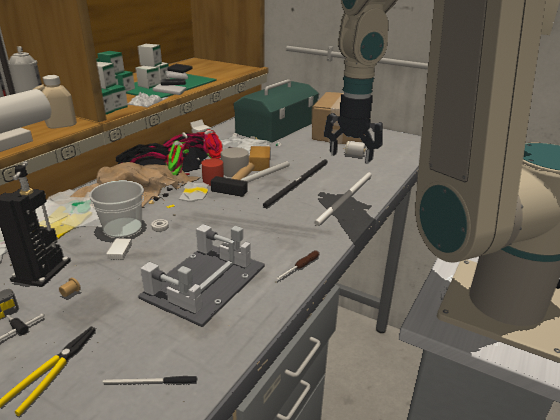

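The gripper at pixel (357,140) is open above the tube, which lies at (317,221)–(370,175). I'll go down now.

{"method": "drive_tool", "body": {
  "targets": [
    [0.1,0,3,0,0.1,0],
    [0.2,0,6,0,0.1,-0.1],
    [0.2,0,8,0.1,0.1,-0.1],
    [0.2,0,9,0.1,0.1,-0.1],
    [0.2,0,9.6,0.1,0.1,-0.1],
    [0.2,0,9.8,0.1,0.1,-0.1],
    [0.2,0,9.8,0.1,0.1,-0.1],
    [0.2,0,9.8,0.1,0.1,-0.1]
  ]
}}

```text
clock: 1.98
eef_pos: [0.4265, -0.2394, 0.0046]
eef_rot: [0.713, 0.701, 0.0, 0.001]
wrist_force: [-0.3, 0.1, 0.2]
gripper_width: 1.0
```

```bash
python3 - <<'E'
from h import *
st()
E
```

```text
t 1.98 pos [ 0.4265 -0.2394  0.0046] yawy -0.0159 z [ 0.0011 -0.0011 -1.    ] F [-0.3   0.15  0.2 ] T [ 0.01 -0.04 -0.06] w 1.000
```

{"method": "drive_tool", "body": {
  "targets": [
    [0.1,-0.1,0.2,0,0,0],
    [0.1,-0.1,0.2,0,0,0],
    [0.1,-0.1,0.2,0,0,0],
    [0.1,-0.1,0.2,0,0,0],
    [0.1,-0.1,0.2,0,0,0],
    [0.1,-0.1,0.2,0,0,0],
    [0.1,-0.1,0.2,0,0,0],
    [0.1,-0.1,0.2,0,0,0],
    [0.1,-0.1,0.2,0,0,0],
    [0.1,-0.1,0.2,0,0,0],
    [0.1,-0.1,0.2,0,0,0],
    [0.1,-0.1,0.2,0,0,0]
  ],
  "gripper": 0,
  "squeeze": 60
}}

```text
clock: 2.98
eef_pos: [0.4259, -0.2386, 0.003]
eef_rot: [0.713, 0.701, 0.0, 0.001]
wrist_force: [0.0, 1.0, 4.9]
gripper_width: 0.155
```

```bash
python3 - <<'E'
from h import *
st()
E
```

```text
t 2.98 pos [ 0.4259 -0.2386  0.003 ] yawy -0.0158 z [ 0.0019 -0.0014 -1.    ] F [0.03 1.   4.9 ] T [0.16 0.06 0.04] w 0.155
```

{"method": "drive_tool", "body": {
  "targets": [
    [0,0,-1,0,0,0],
    [0,0,-3,0,0,0],
    [0,0,-6,0,0,0],
    [0,0,-9,0,0,0],
    [0,0,-12,0,0,0],
    [0,0,-14,0,0,0],
    [0,0,-15,0,0,0],
    [0,0,-15,0,0,0],
    [0,0,-15,0,0,0]
  ]
}}

```text
clock: 3.73
eef_pos: [0.4253, -0.2382, 0.1526]
eef_rot: [0.713, 0.701, 0.0, 0.001]
wrist_force: [0.6, 0.9, -1.1]
gripper_width: 0.156
```

```bash
python3 - <<'E'
from h import *
st()
p,d=cap('scene','s2.png')
S=cloud('scene',d)
Q=S.reshape(-1,3);Q=Q[(abs(Q[:,0]-.426)<.02)&(Q[:,1]>-.45)&(Q[:,1]<-.19)&(Q[:,2]>.13)&(Q[:,2]<.18)]
Q=Q[abs(Q[:,1]+.24)>.03];print(len(Q))
Q1=Q[Q[:,1]>-.2+-.01];print(Q1.mean(0) if len(Q1) else 0)
print(rowto([.463,.236,.18],.013))
E
```

```text
t 3.73 pos [ 0.4253 -0.2382  0.1526] yawy -0.0159 z [ 0.0016 -0.0013 -1.    ] F [ 0.56  0.87 -1.06] T [0.03 0.03 0.01] w 0.156
130
[ 0.42147274 -0.19929461  0.16124568]
[ 4.742e+01  3.090e+00 -2.840e+00 -1.000e-02 -0.000e+00 -1.650e+00]
```

View pics/s2.png

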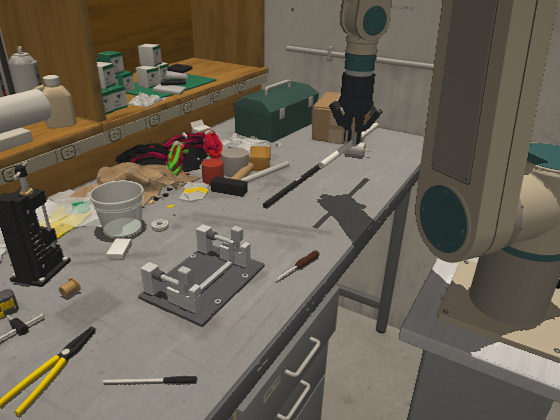

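The tube is held level between pixels (322,165) and (378,125), and the rod hasn't moved. Next I'll carry it over, just short of the clip.

{"method": "drive_tool", "body": {
  "targets": [
    [1,0,-1,0,0,0],
    [3,0.2,-2,0,0,-0.1],
    [6,0.4,-2.8,0,0,-0.2],
    [9,0.6,-2.8,0,0,-0.3],
    [12,0.8,-2.8,0,0,-0.4],
    [15,1,-2.8,0,0,-0.5],
    [18,1.2,-2.8,0,0,-0.6],
    [21,1.4,-2.8,0,0,-0.7],
    [24,1.6,-2.8,0,0,-0.8],
    [27,1.8,-2.8,0,0,-0.9],
    [30,2,-2.8,0,0,-1],
    [33,2.2,-2.8,0,0,-1.1],
    [36,2.4,-2.8,0,0,-1.2],
    [39,2.6,-2.8,0,0,-1.3],
    [42,2.8,-2.8,0,0,-1.5],
    [44.5,3,-2.8,0,0,-1.6],
    [46.5,3.1,-2.8,0,0,-1.6],
    [47.4,3.1,-2.8,0,0,-1.6],
    [47.4,3.1,-2.8,0,0,-1.6],
    [47.4,3.1,-2.8,0,0,-1.6]
  ]
}}

```text
clock: 5.45
eef_pos: [0.462, 0.2355, 0.1787]
eef_rot: [0.702, 0.712, -0.001, -0.0]
wrist_force: [0.2, -1.0, -2.1]
gripper_width: 0.16
```

```bash
python3 - <<'E'
from h import *
st()
p,d=cap('scene','s3.png')
pt,dt=cap('top','t3.png')
P=cloud('top',dt);Q=P.reshape(-1,3)
Q=Q[(abs(Q[:,0]-.463)<.03)&(abs(Q[:,1]-.236)<.2)&(Q[:,2]>.165)&(Q[:,2]<.21)]
for a,b in((.05,.1),(.1,.17),(.29,.34),(.34,.42)):
    q=Q[(Q[:,1]>a)&(Q[:,1]<b)];print(a,len(q),q.mean(0) if len(q) else 0)
print(Q[:,1].min(),Q[:,1].max())
S=cloud('scene',d).reshape(-1,3)
Q=S[(abs(S[:,0]-.463)<.03)&(abs(S[:,1]-.236)<.2)&(S[:,2]>.165)&(S[:,2]<.21)]
for a,b in((.05,.1),(.1,.17),(.29,.34),(.34,.42)):
    q=Q[(Q[:,1]>a)&(Q[:,1]<b)];print('S',a,len(q),q.mean(0) if len(q) else 0)
print(Q[:,1].min(),Q[:,1].max())
E
```

```text
t 5.45 pos [0.462  0.2355 0.1787] yawy 0.0130 z [-0.0024 -0.0014 -1.    ] F [ 0.16 -0.97 -2.15] T [-0.06 -0.03  0.03] w 0.160
0.05 113 [0.46160644 0.08490236 0.19006655]
0.1 283 [0.46106204 0.13473382 0.18962511]
0.29 0 0
0.34 0 0
0.0700561752519502 0.2292352576247692
S 0.05 69 [0.45988307 0.08559793 0.18730775]
S 0.1 194 [0.45938307 0.13614274 0.18733184]
S 0.29 223 [0.45712526 0.31587635 0.18720598]
S 0.34 372 [0.45710547 0.37481553 0.18670384]
0.07099718124685461 0.40188361915369597
```

View pics/s3.png

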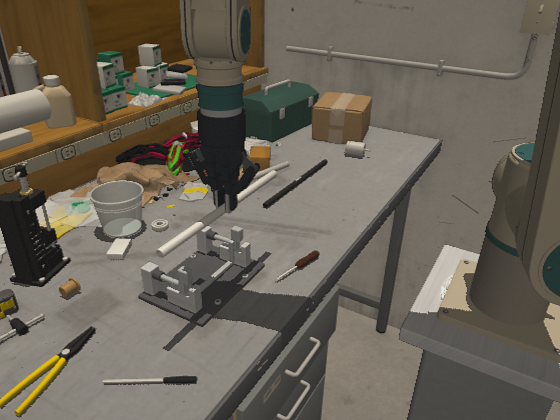

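View pics/t3.png

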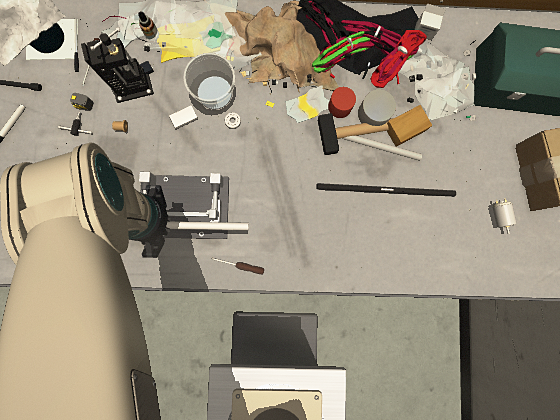

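{"method": "drive_tool", "body": {
  "targets": [
    [0.1,0.1,1,0,0.1,0],
    [0.1,0.1,4,0,0.1,0],
    [0.1,0.1,7,0,0.1,0],
    [0.1,0.1,9,-0.1,0.1,0],
    [0.1,0.1,10.4,-0.1,0.1,0],
    [0.1,0.1,11,-0.1,0.1,0],
    [0.1,0.1,11.2,-0.1,0.1,0],
    [0.1,0.1,11.2,-0.1,0.1,0],
    [0.1,0.1,11.2,-0.1,0.1,0]
  ]
}}

```text
clock: 6.3
eef_pos: [0.4642, 0.2357, 0.068]
eef_rot: [0.703, 0.711, 0.001, 0.0]
wrist_force: [0.3, 0.1, -0.3]
gripper_width: 0.156
```

```bash
python3 - <<'E'
from h import *
st()
p,d=cap('scene')
cv2.imwrite('pics/s4.png',cv2.resize(p[190:340,110:310,::-1],None,fx=4,fy=4,interpolation=cv2.INTER_CUBIC))
S=cloud('scene',d).reshape(-1,3)
Q=S[(abs(S[:,0]-.463)<.012)&(abs(S[:,1]-.236)<.2)&(S[:,2]>.066)&(S[:,2]<.085)]
for a,b in((.05,.1),(.1,.17),(.29,.34),(.34,.42)):
    q=Q[(Q[:,1]>a)&(Q[:,1]<b)];print('S',a,len(q),q.mean(0) if len(q) else 0)
print(rowto([.492,.2355,.067],.013))
E
```

```text
t 6.30 pos [0.4642 0.2357 0.068 ] yawy 0.0106 z [ 0.0018  0.0013 -1.    ] F [ 0.33  0.13 -0.34] T [-0.01 -0.05  0.01] w 0.156
S 0.05 68 [0.46235869 0.0856798  0.07664512]
S 0.1 149 [0.46096804 0.13260991 0.07607769]
S 0.29 206 [0.46004576 0.31548472 0.07732784]
S 0.34 331 [0.4600492  0.37407922 0.07690045]
[-0.06  2.76  0.13  0.14 -0.09 -0.12]
```

View pics/s4.png

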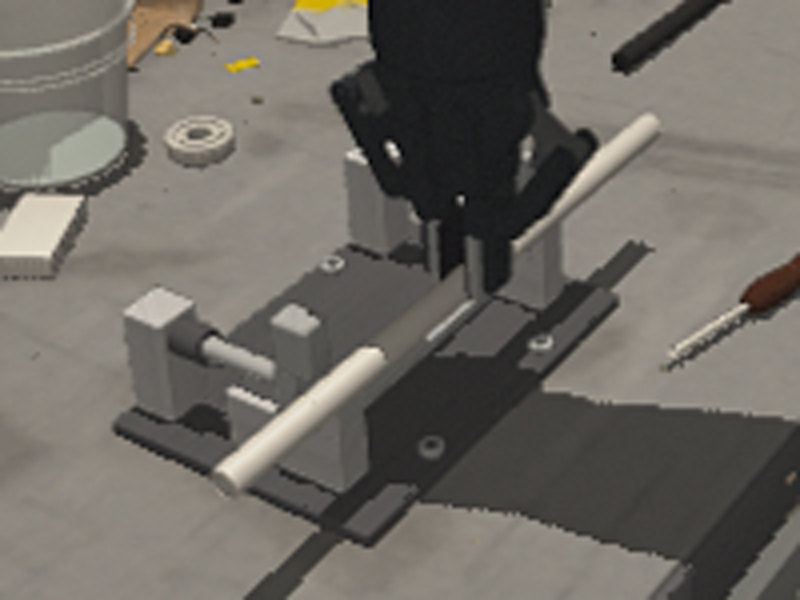

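The tube, at crop pixels (225,480)–(650,125), sits level above the fences and in front of both beaks. I'll push the gate next.

{"method": "drive_tool", "body": {
  "targets": [
    [0,0.4,0.1,0,0,-0.1],
    [0,0.8,0.1,0.1,0,-0.1],
    [0,1.2,0.1,0.1,0,-0.1],
    [0,1.6,0.1,0.1,0,-0.1],
    [0,2,0.1,0.1,0,-0.1],
    [0,2.3,0.1,0.1,0,-0.1],
    [0,2.6,0.1,0.1,0,-0.1],
    [0,2.8,0.1,0.1,0,-0.1],
    [0,2.8,0.1,0.1,0,-0.1],
    [0,2.8,0.1,0.1,0,-0.1]
  ]
}}

```text
clock: 7.18
eef_pos: [0.4919, 0.2363, 0.0671]
eef_rot: [0.703, 0.712, 0.0, -0.001]
wrist_force: [-4.4, 0.9, 0.4]
gripper_width: 0.153
```

```bash
python3 - <<'E'
from h import *
st()
p,d=cap('scene')
cv2.imwrite('pics/s5.png',cv2.resize(p[190:340,110:310,::-1],None,fx=4,fy=4,interpolation=cv2.INTER_CUBIC))
S=cloud('scene',d)
def tops(x0,x1,y0,y1):
    Q=S[y0:y1,x0:x1].reshape(-1,3);Q=Q[(Q[:,2]>.083)&(Q[:,2]<.097)];print(len(Q),Q.mean(0) if len(Q) else 0)
tops(150,193,245,280);tops(225,255,215,240)
S=S.reshape(-1,3)
Q=S[(abs(S[:,0]-.489)<.012)&(abs(S[:,1]-.236)<.2)&(S[:,2]>.066)&(S[:,2]<.085)]
for a,b in((.05,.1),(.1,.14),(.33,.42)):
    q=Q[(Q[:,1]>a)&(Q[:,1]<b)];print('S',a,len(q),q.mean(0) if len(q) else 0)
print(rowto([.491,.236,.042],.013))
E
```

```text
t 7.18 pos [0.4919 0.2363 0.0671] yawy 0.0127 z [-5.0e-04  1.8e-03 -1.0e+00] F [-4.38  0.93  0.42] T [0.29 0.83 0.03] w 0.153
93 [0.50663165 0.31860227 0.08867987]
13 [0.51471911 0.16066821 0.08795229]
S 0.05 61 [0.49045023 0.08528778 0.07578849]
S 0.1 104 [0.48978982 0.12064494 0.07574024]
S 0.33 369 [0.48746696 0.37013264 0.07593744]
[-0.03 -0.09  2.51 -0.02 -0.1  -0.01]
```

View pics/s5.png

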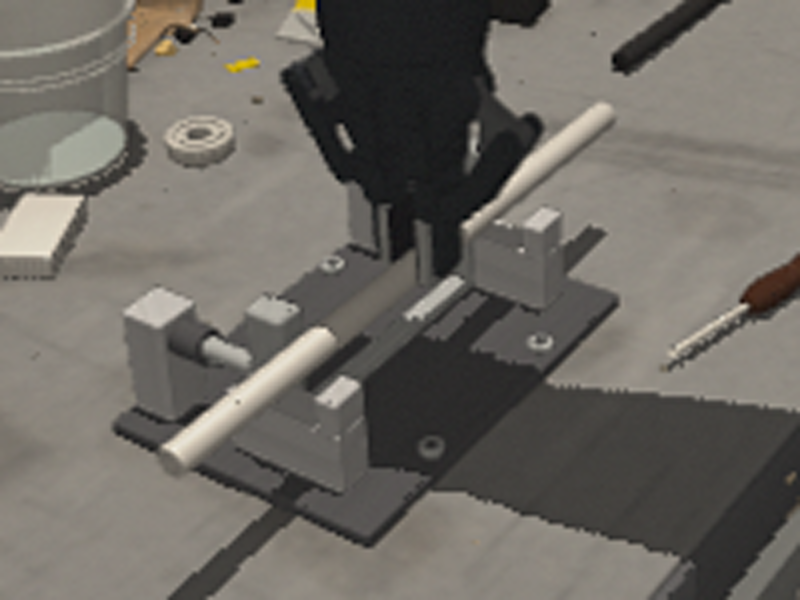

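The beaks have moved back about 14–16 mm (4.4 N), and the tube at crop (175,460)–(605,110) is behind the fences. I'll lower it.

{"method": "drive_tool", "body": {
  "targets": [
    [0,0.1,0,0,0,0],
    [0,0.1,0.3,0,-0.1,0],
    [0,0.1,0.7,0,-0.1,0],
    [0,0.1,1.1,0,-0.1,0],
    [0,0.1,1.5,0,-0.1,0],
    [0,0.1,1.8,0,-0.1,0],
    [0,0.1,2.1,0,-0.1,0],
    [0,0.1,2.3,0,-0.1,0],
    [0,0.1,2.3,0,-0.1,0],
    [0,0.1,2.3,0,-0.1,0]
  ]
}}

```text
clock: 8.07
eef_pos: [0.4923, 0.2361, 0.0434]
eef_rot: [0.703, 0.712, -0.001, -0.001]
wrist_force: [-2.7, 0.5, -3.1]
gripper_width: 0.157
```

```bash
cat > look.py <<'E'
from h import *
import sys
st()
p,d=cap('scene')
cv2.imwrite('pics/'+sys.argv[1],cv2.resize(p[190:340,110:310,::-1],None,fx=4,fy=4,interpolation=cv2.INTER_CUBIC))
S=cloud('scene',d)
def tops(x0,x1,y0,y1):
    Q=S[y0:y1,x0:x1].reshape(-1,3);Q=Q[(Q[:,2]>.083)&(Q[:,2]<.097)];print('beak',len(Q),Q.mean(0) if len(Q) else 0)
tops(150,195,245,282);tops(225,255,215,240)
S=S.reshape(-1,3)
Q=S[(abs(S[:,0]-.489)<.014)&(abs(S[:,1]-.236)<.2)&(S[:,2]>.035)&(S[:,2]<.085)]
for a,b in((.05,.1),(.1,.14),(.335,.42)):
    q=Q[(Q[:,1]>a)&(Q[:,1]<b)];print('tube',a,len(q),q.mean(0) if len(q) else 0,np.percentile(q[:,2],95))
E
python3 look.py s6.png
```

```text
t 8.07 pos [0.4923 0.2361 0.0434] yawy 0.0127 z [-1.7e-03 -2.0e-04 -1.0e+00] F [-2.73  0.55 -3.13] T [ 0.03  0.65 -0.01] w 0.157
beak 103 [0.49823031 0.31872983 0.08831232]
beak 18 [0.49612047 0.15325975 0.08889967]
tube 0.05 65 [0.49093079 0.08604981 0.05210835] 0.05582100544128192
tube 0.1 92 [0.49035139 0.11961316 0.05284165] 0.05619980758478012
tube 0.335 343 [0.48790249 0.37226742 0.05200429] 0.056484070597812776
```

View pics/s6.png

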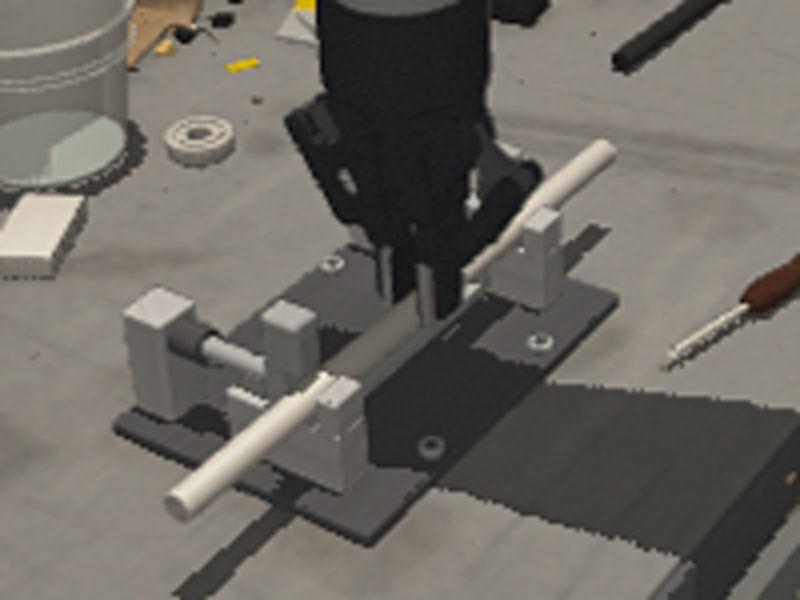

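The beaks have sprung over the tube (gate about 5–6 mm), which is in the saddles but still about 3 mm off the fence. I'll move it against the fence.

{"method": "drive_tool", "body": {
  "targets": [
    [0,-0.1,0,0,0,0],
    [0,-0.2,0,0,0,0],
    [0,-0.3,0,0,0,0],
    [0,-0.3,0.05,0,0,0],
    [0,-0.3,0.05,0,0,0],
    [0,-0.3,0.05,0,0,0]
  ]
}}

```text
clock: 8.62
eef_pos: [0.4899, 0.2361, 0.0434]
eef_rot: [0.703, 0.712, -0.0, -0.0]
wrist_force: [-1.7, -0.5, 0.2]
gripper_width: 0.153
```

```bash
python3 look.py s7.png
```

```text
t 8.62 pos [0.4899 0.2361 0.0434] yawy 0.0126 z [-3.e-04 -3.e-04 -1.e+00] F [-1.66 -0.53  0.23] T [-0.12  0.33  0.02] w 0.153
beak 103 [0.49591987 0.31872775 0.08826167]
beak 15 [0.49364234 0.15274718 0.08868541]
tube 0.05 63 [0.48862093 0.08477848 0.05218731] 0.056364864379010324
tube 0.1 91 [0.48778346 0.11876549 0.0527071 ] 0.056707602771521426
tube 0.335 343 [0.48566557 0.37179181 0.05196557] 0.056367246866550744
```

{"method": "drive_tool", "body": {
  "targets": [
    [0,0,0,0,0,0],
    [0,0,0,0,0,0],
    [0,0,0,0,0,0],
    [0,0,0,0,0,0],
    [0,0,0,0,0,0],
    [0,0,0,0,0,0],
    [0,0,0,0,0,0],
    [0,0,0,0,0,0]
  ],
  "gripper": 60
}}

```text
clock: 9.33
eef_pos: [0.49, 0.2361, 0.0434]
eef_rot: [0.703, 0.712, -0.0, -0.0]
wrist_force: [-0.4, 0.5, -0.9]
gripper_width: 0.602
```

```bash
python3 look.py s8.png
```

```text
t 9.33 pos [0.49   0.2361 0.0434] yawy 0.0126 z [-3.e-04 -2.e-04 -1.e+00] F [-0.36  0.54 -0.95] T [-0.   -0.   -0.04] w 0.602
beak 100 [0.4960387  0.31864086 0.08836045]
beak 1 [0.50348064 0.16326617 0.08380238]
tube 0.05 66 [0.48827273 0.08586204 0.05239499] 0.05633957531576844
tube 0.1 81 [0.48753591 0.11741678 0.05259008] 0.05616521227990234
tube 0.335 341 [0.48558884 0.37188396 0.05223662] 0.056652123951089095
```

View pics/s8.png

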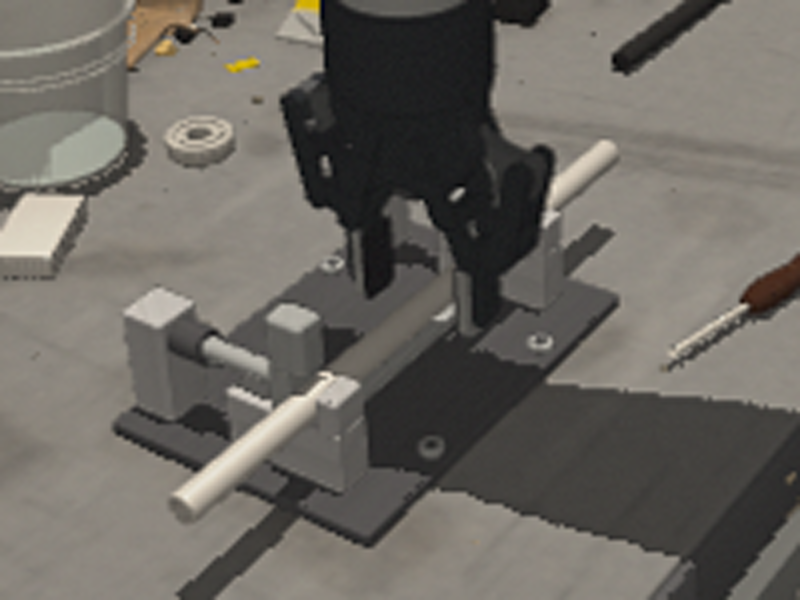

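The fingers are clear on both sides and the tube is seated, so I'll retract straight up.

{"method": "drive_tool", "body": {
  "targets": [
    [0,0,-1,0,0,0],
    [0,0,-3,0,0,0],
    [0,0,-6,0,0,0],
    [0,0,-9,0,0,0],
    [0,0,-12,0,0,0],
    [0,0,-15,0,0,0],
    [0,0,-18,0,0,0],
    [0,0,-20,0,0,0],
    [-8,0,-21,0,0,0],
    [-12,0,-21,0,0,0],
    [-16,0,-21,0,0,0],
    [-20,0,-21,0,0,0],
    [-24,0,-21,0,0,0],
    [-28,0,-21,0,0,0],
    [-30,0,-21,0,0,0],
    [-30,0,-21,0,0,0],
    [-30,0,-21,0,0,0]
  ]
}}

```text
clock: 10.8
eef_pos: [0.4938, -0.0664, 0.2542]
eef_rot: [0.704, 0.71, -0.0, 0.0]
wrist_force: [0.3, 1.0, 0.4]
gripper_width: 0.596
```

```bash
python3 look.py s9.png; python3 - <<'E'
from h import *
p,d=cap('top','t9.png');P=cloud('top',d)
cv2.imwrite('pics/c9.png',cv2.resize(p[160:250,90:280,::-1],None,fx=4,fy=4,interpolation=cv2.INTER_CUBIC))
Q=P[178:202,308:465].reshape(-1,3);Q=Q[(Q[:,2]>0.008)&(Q[:,2]<.03)];print('rod',len(Q),Q.mean(0))
Q=P.reshape(-1,3);Q=Q[(abs(Q[:,0]-.488)<.012)&(abs(Q[:,1]-.236)<.2)&(Q[:,2]>.045)&(Q[:,2]<.06)]
print('tube y',Q[:,1].min(),Q[:,1].max(),np.median(Q,0))
E
```

```text
t 10.80 pos [ 0.4938 -0.0664  0.2542] yawy 0.0077 z [ 5.e-04 -8.e-04 -1.e+00] F [0.3  1.   0.36] T [0.   0.04 0.01] w 0.596
beak 103 [0.49579263 0.31897403 0.08811303]
beak 72 [0.49793642 0.15926324 0.08819037]
tube 0.05 65 [0.48864987 0.08548163 0.05240296] 0.05610545293858808
tube 0.1 94 [0.4880627  0.1190819  0.05270674] 0.05618831421390989
tube 0.335 344 [0.48563553 0.37192873 0.05219811] 0.05654767976602781
rod 144 [ 0.57172015 -0.39076928  0.01425702]
tube y 0.07165446588145667 0.4006401678090073 [0.48668805 0.23507883 0.0546094 ]
```

View pics/s9.png

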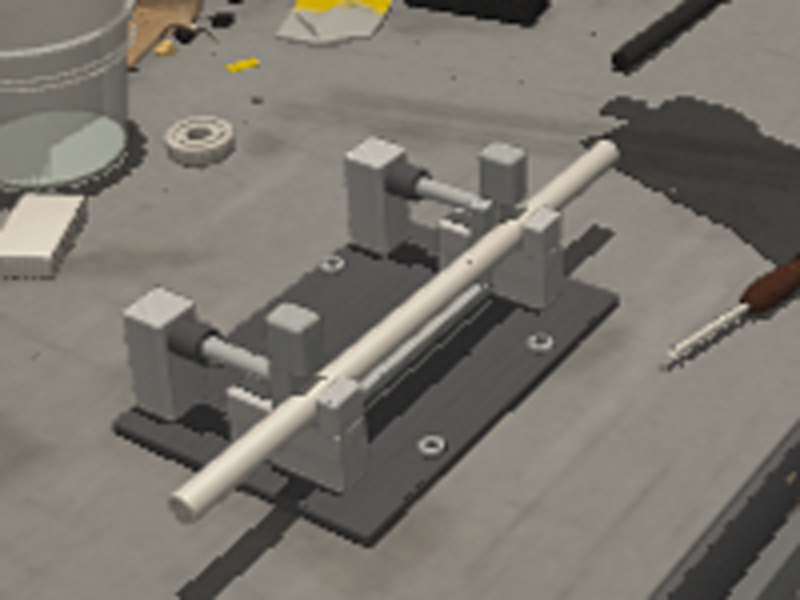

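View pics/c9.png

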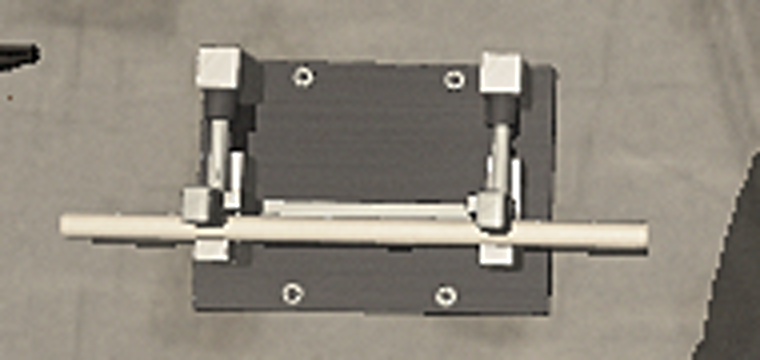

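The tube lies across both saddles with the beaks over it. In the top crop it runs from (60,223) to (648,237), centred on the clip. I'll hand it in.

```bash
python3 - <<'E'
from h import *
a,_=load('scene');b=cv2.imread('pics/s0.png')[:,:,::-1]
print('rod region diff',np.abs(a[160:207,264:330].astype(int)-b[160:207,264:330]).mean())
print(manip.sign_off())
E
```

```text
rod region diff 2.907908875993982
the job is handed in; nothing more can be done
None
```

The tube is in the clip with the gate closed over it, and the job is handed in. I gripped it at its middle, pushed the beaks back about 15 mm with it held level, and lowered it behind the fences. Once the beaks sprang over it I moved it against the fence, let go and withdrew; the clock read 10.8 s after the last move.

**Last checks:**
- **Centring:** the tube spans y = 0.072 to 0.401 m, so its middle is within about 1 mm of the clip centre I measured.
- **Seating:** the tube's top is about 55–56 mm above the worktop, as expected when seated. The beaks stand about 3 mm open, matching the 0.003 given for a seated tube.
- **Robot:** it was clear of everything, and the wrist force was about 1 N (noise level).
- **Black rod:** its area in the scene camera looked nearly the same as at the start (mean difference 2.9 grey levels, with the gripper's shadow nearby). The top-camera check of the rod failed: it gave only 144 points instead of 830, with a shifted mean. I put that down to the arm blocking the view and did not repeat it.

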